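# Slide the label carrier under the reader gantry until the index pin drops in

## Task

Slide the low carrier, nose first, into the narrow tunnel under the reader gantry and push it on by its tail or handle until the hidden spring pin in the tunnel roof rides over the nose, drops into the carrier's cross slot and stops it. Feel for the stop and push gently: do not jam the carrier or ram it (about 15 N at most), do not knock the gantry, and leave everything else on the bench where it is. Then let go of the carrier.

Things in the scene. Friction and masses are not known exactly. Their poses are not given: they have to be found in the camera images.
- carrier_nose (a point): Tip of the carrier's front end, mid width, 120 mm ahead of the carrier's centre, 8 mm above its underside; axes as the carrier's.
- carrier_center (a point): The carrier: a loose low black plate 240 x 60 mm, 16 mm thick, 0.26 to 0.5 kg, a flat card on its deck, an upright handle at its tail. Point: its centre, 8 mm above its underside; x along it towards the nose, z up. The last 27 mm at the nose slope down from 16 to 7 mm thick; the tail face is vertical, 120 mm behind (-x) this point.
- carrier_slot (a point): Middle of the carrier's cross slot, level with the deck (16 mm above the underside), 30 mm ahead of the carrier's centre. The slot is 11 mm long (along x), 9 mm deep, with vertical walls, and runs across the full width. Axes as the carrier's.
- carrier_handle (a point): Middle of the grip of the carrier's upright aluminium handle, a block 24 mm (along carrier x) by 14 mm (across), from the deck at 16 mm to 54 mm above the bench. Point: on its axis, 40 mm above the underside, 105 mm behind the carrier's centre; axes as the carrier's.
- gantry: The reader gantry, bolted down: grey box head (top 92 mm above the bench) on an aluminium roof and side walls that form a straight tunnel, open at both ends, 120 mm long, 64 mm wide, 20 mm high inside, 92 mm wide outside, feet 132 mm. The bench is its floor. Origin: on the bench at mid tunnel; +x along the tunnel from entry to exit, z up. The grey head begins at x = -44 mm.
- gantry_mouth (a point): Middle of the tunnel's entry (start of the roof), 60 mm before the gantry's origin (-x), 10 mm above the bench; axes as the gantry's. Ahead of it two low cheeks, 12 mm high, flare out from 64 mm apart at the entry to 88 mm apart 45 mm before it.
- pin (a joint): Height (m) of the spring index pin (8 mm thick, round tip) in the tunnel roof: 0 = down, tip 8.5 mm above the bench; 0.0075 on the carrier's deck. It hangs on the centre line, unseen, anywhere within 30 mm before or beyond the gantry's origin. Sliding under it takes 3 to 10 N in all; in the slot it drops to 0, then stops the slot's rear wall firmly (about 8 N per mm).
- tape_wide: Bystander: roll of amber tape lying flat, 100 mm across, 48 mm high. Origin: centre of underside.
- tape_narrow: Bystander: brown paper tape ring lying flat, 90 mm across, 24 mm high. Origin: centre of underside.
- notepad: Bystander: block of paper 100 x 75 x 22 mm. Origin: centre of underside.
- carton: Bystander: closed small carton 70 x 100 x 35 mm. Origin: centre of underside.
- bar: Bystander: aluminium bar with a fat black grip at each end, 260 mm long, 30 mm high, lying. Origin: on the bench under the middle of the bar; x along it.
There are look-alikes about, which are no part of the job. Of the things that look like the gantry, the smaller one is meant.

How it is judged:
On the way:
1. the carrier's nose is inside the tunnel entry, the carrier flat on the bench and straight in the lane (x of carrier_nose in the frame of gantry between -0.055 and 0.15 m and height (world z) of carrier_center below 0.012 m and angle between carrier_center's own z axis and vertical below 0.06 rad and angle between the x axis of carrier_center and the x axis of gantry, either way round below 0.08 rad and y of carrier_nose in the frame of gantry between -0.006 and 0.006 m), for 0.1 s.
At the end, for the whole second after the job is handed in: The carrier lies flat and straight in the tunnel (within 6 mm of its centre line and 0.08 rad), its centre between 68 mm before and 12 mm beyond the gantry's middle, the index pin is down in its slot (less than 2.5 mm above its lowest place), and the carrier is at rest and released (x of carrier_center in the frame of gantry between -0.068 and 0.012 m and value of joint pin below 0.0025 m and linear speed of carrier below 0.01 m/s and y of carrier_center in the frame of gantry between -0.006 and 0.006 m and height (world z) of carrier_center below 0.012 m and angle between carrier_center's own z axis and vertical below 0.06 rad and angle between the x axis of carrier_center and the x axis of gantry, either way round below 0.08 rad); the robot touches nothing.
It fails at once if the carrier is jammed or rammed against the gantry or its pin with more than 18 N (contact force between carrier and gantry above 18 N).
It fails at once if the robot knocks the gantry with more than 10 N (contact force between any of the arm, the fingers and gantry above 10 N).
It fails at once if one of the other things on the bench is shifted by more than 20 mm (distance of any of tape_wide, tape_narrow, notepad, carton, bar from where it was at the start of the episode above 0.02 m).
It also fails if it takes over 64 s, if anything falls off the work surface, if the arm or the gripper's body presses on something with over 40 N, if the wrist force passes 120 N, or if a joint passes its speed limit or range.

## Robot

A 7-joint arm with a two-finger parallel gripper is mounted at the origin on the work surface. World frame = base frame: x ahead of the robot, y to its left, z up, the work surface at z = 0. Lengths are in m, angles in rad, forces in N, time in s.
With the tool pointing down it reaches from about 0.4 to 0.85 m from the base axis. Payload 10.4 kg.
Tool frame: the origin (TCP) lies between the finger pads; the fingertips stand 17 mm ahead of it and the grasp point (between the pads) lies 2 mm behind it; z points along the fingers, y is the direction in which the jaws open and shut (so a half turn about z gives the same grasp; the last joint's range is limited). The gripper opens to 85 mm and grips with 20 to 120 N. Pads are 22 mm wide; open, the fingers measure 114 mm over their backs; the gripper's body (76 mm by 85 mm) begins 54 mm behind the grasp point. The pads swing forward as they close: fully open they stand 13 mm farther back than shut.
Start: joints at [-0.023, 0.332, -0.065, 1.46, 0.022, 1.35, -0.088], TCP at [0.625, 0, 0.248] pointing down, gripper open.
Joint ranges: [-2.6, 2.6], [-0.5, 2.12], [-1.47, 1.34], [0.16, 2.42], [-1.27, 4.41], [0.06, 2.06], [-2.6, 2.6]. Speed limits (rad/s): [2.22, 2.22, 2.79, 2.79, 3.14, 3.14, 3.14].

## Interface

Orientations are given as a unit quaternion [x, y, z, w].
In Python, from workcell import manip gives the robot as it stands.
- The arm moves only by the tool jog_arm, never from a script. Its argument "steps" is one flat list of numbers, 5 for each row, row after row: the finger opening in m, from 0 to 0.0854, then the shift along the tool's x, y, z in m, then the turn about the tool's z in rad. In form: [gripper, x, y, z, twist, gripper, x, y, z, twist, ...]. A call has exactly 10 rows; each row is the pose to reach, as a shift and turn from the pose commanded when the call began, along the tool's axes at that moment; what a row does not reach only later rows make up. A row lasts 1/10 s, in which the tool goes at most 50 mm and 8.59 degrees, less where a joint would pass 70% of its speed; a pose out of reach is approached as far as the arm can. A call with a gripper value outside its range is refused whole. The fingers move at their own pace and stop on an object; "grip_force" is the grip in N (left out, the last holds). Time passes only in rows, so rows that repeat a pose let the fingers close, or fill a call up. It gives the time, the measured TCP pose, the force and the opening at its end, in the units of the state.
- manip.get_obs(): the state, without advancing time (a new reading comes with each control period).
- manip.camera(name): name is "scene" or "side" or "wrist"; returns (picture, depth): 420x560x3 uint8, red, green, blue; 420x560 float32, m along the optical axis (not along the pixel's ray), 0 where there is no reading.
- manip.calibration(name): a dict with "mtx" (3x3 intrinsics, pixels), "world_to_cam" (4x4, takes a point from world to camera coordinates). Camera axes: x right, y down, z forward; pixel columns grow to the right and rows downward; lengths in m; the calibration is good to about 2 mm. A picture is of the moment at which its call begins: read the wrist's pose just before it. calibration takes no time and is no camera call; for the wrist camera it gives the pose at the moment of the call.
- manip.hand_in(): hands the job in, once; it reports no verdict.
The state is a dict: "clock": time; "joint_pos": joint angles; "joint_velocities": joint speeds; "tau": joint torques, N m; "position": TCP position; "ee_rot": TCP orientation; "ft_force": force on the tool from outside, world axes, zero at the start; "torque": the same for the moment, N m; "grip_width": opening from 0.0 (shut) to 1.0 (fully open).
Only numpy, scipy, OpenCV 4.12 (cv2) and the standard library are available. Lean on these libraries where they do the work, as an engineer would, in place of code of your own. Each camera call takes 0.05 s, during which the arm holds its last target.

## Working session

There is one attempt and no reset: what is moved stays moved. The work goes in short steps, Python scripts to look and compute and a tool call to move; the robot and the scene stay as the last step left them, time stands still between calls to the robot, and variables do not carry over. Pictures are saved under pics/ and viewed, and the job is handed in when it is done.

Besides the shell and the picture viewer there is one more tool, called after "Call:" by a JSON object that holds its "name" and its "arguments", one argument or row to a line. jog_arm: Moves the arm, as the interface text tells. Its arguments: {"type":"object","properties":{"steps":{"type":"array"},"grip_force":{"type":"number"}},"required":["steps"]}

```bash
ls; mkdir -p pics; python3 - <<'E'
from workcell import manip
import cv2,numpy as np
o=manip.get_obs();print({k:np.round(v,3).tolist() for k,v in o.items()})
for n in("scene","side","wrist"):
    c=manip.calibration(n);p,d=manip.camera(n)
    cv2.imwrite(f"pics/{n}0.png",p[:,:,::-1]);np.savez(f"{n}0.npz",p=p,d=d,m=c["mtx"],T=c["world_to_cam"])
    print(n,c["mtx"].round(1).tolist(),c["world_to_cam"].round(3).tolist())
E
```

```text
pics
{'clock': 0.0, 'joint_pos': [-0.023, 0.333, -0.065, 1.461, 0.022, 1.35, -0.089], 'joint_velocities': [-0.001, 0.0, 0.001, -0.0, 0.0, -0.002, 0.0], 'tau': [0.0, -62.545, 0.05, -39.161, 0.016, 0.01, -0.0], 'position': [0.625, -0.0, 0.248], 'ee_rot': [0.707, 0.707, -0.001, -0.0], 'ft_force': [-1.29, 0.344, -0.025], 'torque': [-0.011, 0.04, 0.038], 'grip_width': 1.0}
scene [[415.7, 0.0, 287.3], [0.0, 415.7, 212.9], [0.0, 0.0, 1.0]] [[0.636, 0.771, 0.001, -0.304], [0.581, -0.479, -0.659, -0.26], [-0.508, 0.419, -0.753, 1.383], [0.0, 0.0, 0.0, 1.0]]
side [[434.1, 0.0, 283.0], [0.0, 434.1, 211.4], [0.0, 0.0, 1.0]] [[0.982, -0.19, 0.005, -0.536], [-0.12, -0.638, -0.761, 0.073], [0.147, 0.746, -0.649, 1.181], [0.0, 0.0, 0.0, 1.0]]
wrist [[328.4, 0.0, 279.5], [0.0, 328.4, 208.5], [0.0, 0.0, 1.0]] [[1.0, 0.0, -0.002, -0.623], [0.001, -0.948, 0.317, -0.041], [-0.002, -0.317, -0.948, 0.381], [0.0, 0.0, 0.0, 1.0]]
```

View pics/scene0.png

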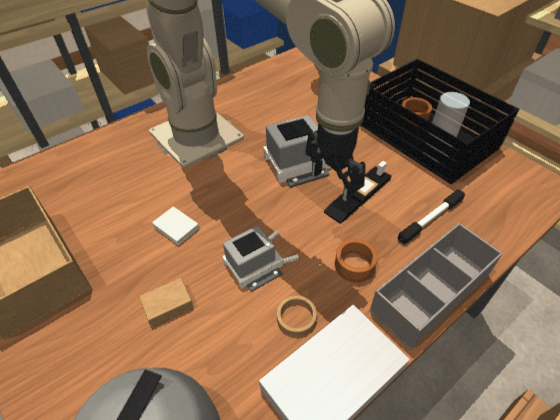

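View pics/side0.png

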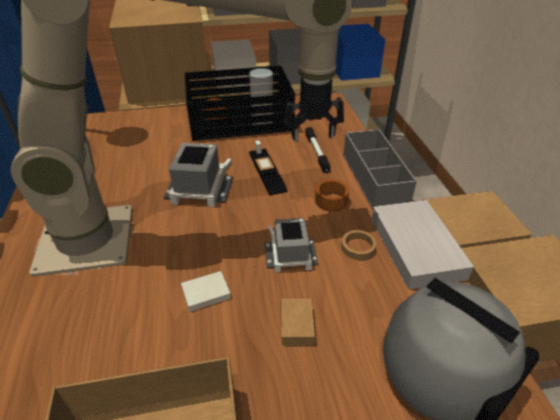

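View pics/wrist0.png

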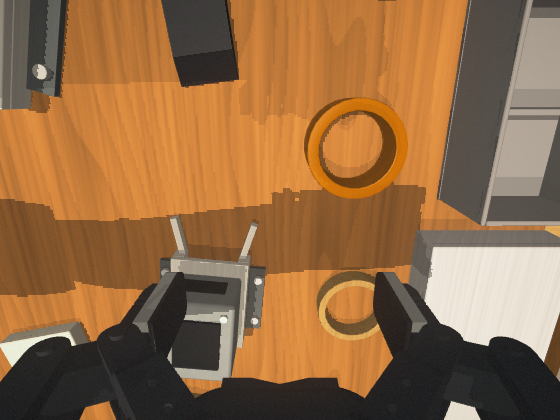

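```bash
cat > h.py <<'E'
import numpy as np,cv2
def load(n):
    z=np.load(n+".npz");return z["p"],z["d"],z["m"],z["T"]
def cloud(d,m,T):
    v,u=np.indices(d.shape);P=np.stack([(u-m[0,2])/m[0,0]*d,(v-m[1,2])/m[1,1]*d,d],-1)
    R,t=T[:3,:3],T[:3,3];return (P-t)@R
E
python3 - <<'E'
from h import *
p,d,m,T=load("scene0")
a=cv2.resize(p[130:300,200:410,::-1],None,fx=3.8,fy=3.5,interpolation=cv2.INTER_CUBIC);cv2.imwrite("pics/c1.png",a)
X=cloud(d,m,T)
for u,v in[(382,165),(372,180),(345,212),(335,210),(350,218),(250,255),(240,243),(262,262),(298,130),(355,245),(300,150)]:print((u,v),X[v,u].round(3))
p,d,m,T=load("wrist0");X=cloud(d,m,T)
print("w")
for u,v in[(175,217),(255,224),(186,256),(243,260),(165,268),(258,282),(210,268),(200,345),(205,295),(200,40),(182,80),(232,75)]:print((u,v),X[v,u].round(3))
E
```

```text
(382, 165) [0.53  0.312 0.056]
(372, 180) [0.529 0.28  0.015]
(345, 212) [0.569 0.129 0.017]
(335, 210) [0.544 0.116 0.013]
(350, 218) [ 0.584  0.136 -0.   ]
(250, 255) [ 0.564 -0.183  0.089]
(240, 243) [ 0.525 -0.182  0.094]
(262, 262) [ 0.574 -0.158  0.049]
(298, 130) [0.326 0.165 0.132]
(355, 245) [0.673 0.059 0.034]
(300, 150) [0.364 0.14  0.096]
w
(175, 217) [ 0.5   -0.051  0.008]
(255, 224) [ 0.594 -0.061  0.005]
(186, 256) [ 0.508 -0.103  0.007]
(243, 260) [ 0.579 -0.104  0.016]
(165, 268) [ 0.48  -0.119  0.008]
(258, 282) [ 0.596 -0.137  0.01 ]
(210, 268) [ 0.541 -0.108  0.027]
(200, 345) [ 0.54  -0.164  0.091]
(205, 295) [ 0.544 -0.116  0.072]
(200, 40) [0.545 0.136 0.016]
(182, 80) [0.522 0.1   0.008]
(232, 75) [0.574 0.105 0.009]
```

View pics/c1.png

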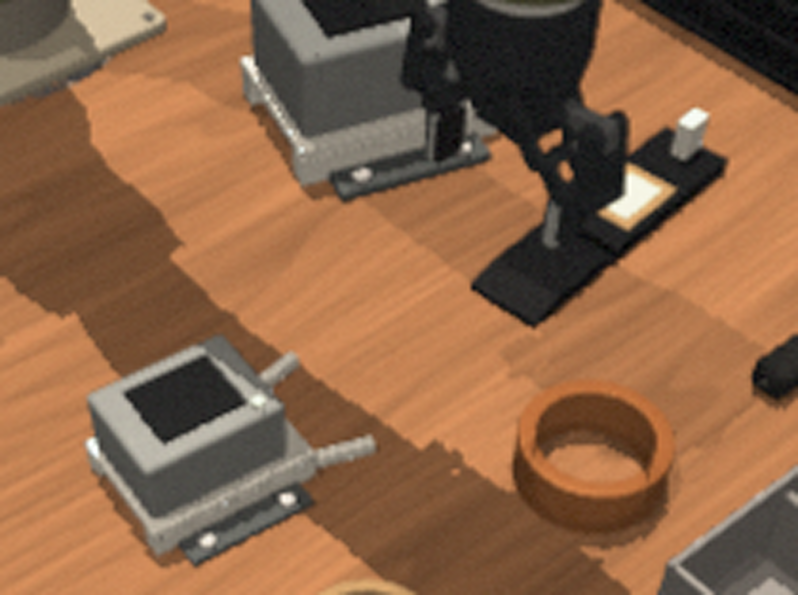

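Call:
{"name": "jog_arm", "arguments": {
  "steps": [0.0854, 0.03, -0.015, -0.01, 0, 0.0854, 0.06, -0.03, -0.025, 0, 0.0854, 0.09, -0.05, -0.04, 0, 0.0854, 0.12, -0.065, -0.055, 0, 0.0854, 0.15, -0.08, -0.065, 0, 0.0854, 0.17, -0.085, -0.07, 0, 0.0854, 0.17, -0.085, -0.07, 0, 0.0854, 0.17, -0.085, -0.07, 0, 0.0854, 0.17, -0.085, -0.07, 0, 0.0854, 0.17, -0.085, -0.07, 0],
  "grip_force": 20
}}

```text
clock: 1.15
position: [0.5403, 0.1687, 0.3179]
ee_rot: [0.708, 0.706, -0.0, -0.0]
ft_force: [0.1, 0.1, 0.4]
grip_width: 0.996
```

```bash
python3 - <<'E'
from workcell import manip
import cv2,numpy as np
o=manip.get_obs();print({k:np.round(v,4).tolist() for k,v in o.items() if k in("clock","position","ee_rot","ft_force","grip_width")})
for n in("wrist","side","scene"):
    c=manip.calibration(n);p,d=manip.camera(n)
    cv2.imwrite(f"pics/{n}1.png",cv2.resize(p[:,:,::-1],(800,600)) if n=="wrist" else p[:,:,::-1]);np.savez(f"{n}1.npz",p=p,d=d,m=c["mtx"],T=c["world_to_cam"])
E
```

```text
{'clock': 1.15, 'position': [0.5403, 0.1687, 0.3179], 'ee_rot': [0.7078, 0.7064, -0.0004, -0.0], 'ft_force': [0.096, 0.135, 0.3768], 'grip_width': 0.9957}
```

View pics/wrist1.png

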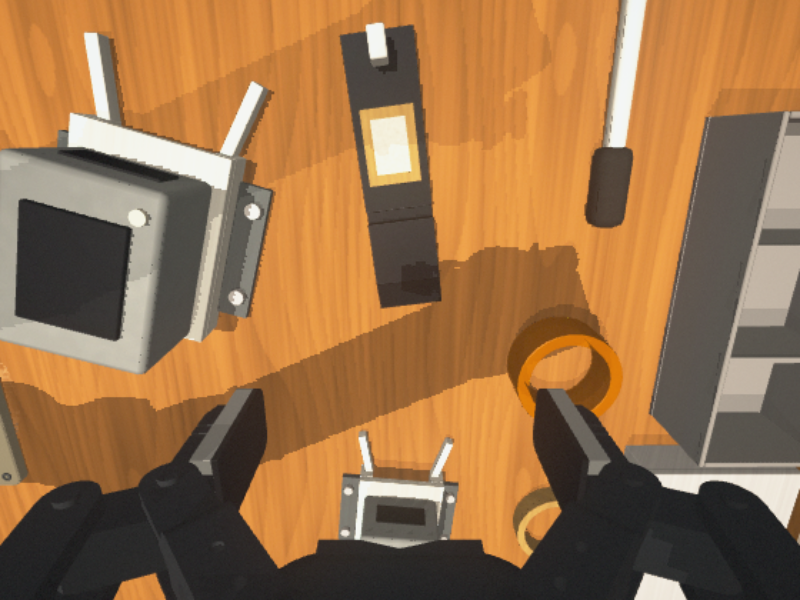

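View pics/side1.png

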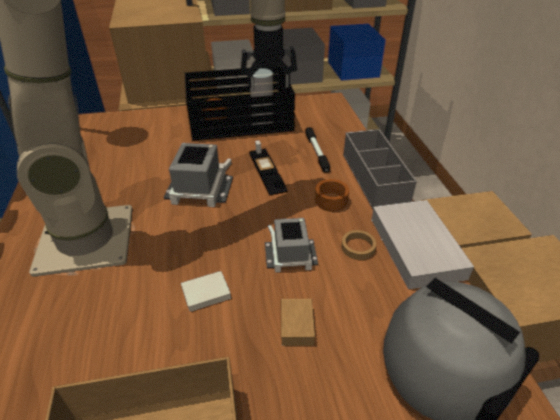

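```bash
python3 - <<'E'
from h import *
p,*_=load("wrist1")
cv2.imwrite("pics/c2.png",cv2.resize(p[10:220,225:325,::-1],None,fx=2.8,fy=2.8,interpolation=cv2.INTER_CUBIC))
cv2.imwrite("pics/c3.png",cv2.resize(p[295:385,225:335,::-1],None,fx=6,fy=6,interpolation=cv2.INTER_CUBIC))
p,*_=load("wrist0")
cv2.imwrite("pics/c4.png",cv2.resize(p[205:385,140:280,::-1],None,fx=3.3,fy=3.3,interpolation=cv2.INTER_CUBIC))
E
```

```text
(no output)
```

View pics/c2.png

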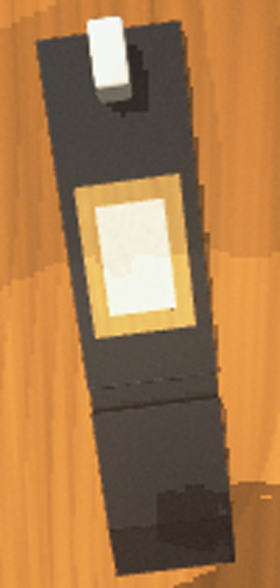

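View pics/c3.png

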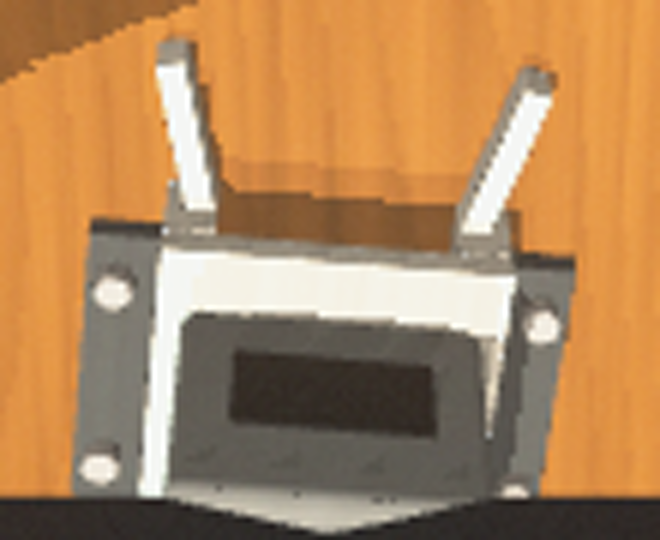

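View pics/c4.png

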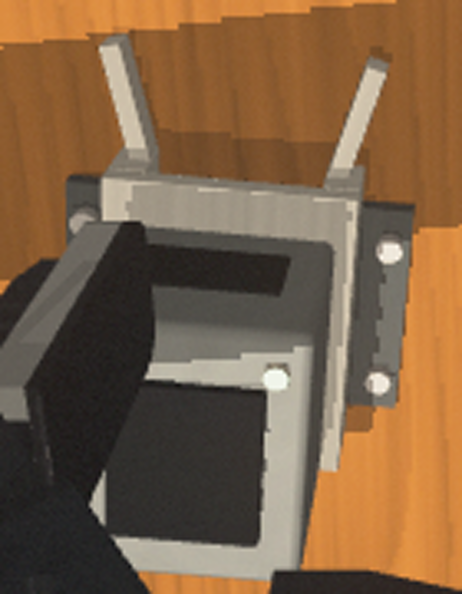

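```bash
cat >> h.py <<'E'
def ray(m,T,u,v,z):
    R,t=T[:3,:3],T[:3,3];c=-R.T@t
    w=R.T@np.array([(u-m[0,2])/m[0,0],(v-m[1,2])/m[1,1],1]);return c+w*(z-c[2])/w[2]
E
python3 - <<'E'
from h import *
p,d,m,T=load("wrist1");X=cloud(d,m,T)
def f(x,y,s,ox,oy,z,n):
    u,v=(x+.5)/s+ox-.5,(y+.5)/s+oy-.5;q=ray(m,T,u,v,z);print(n,q.round(4),"depthpt",X[int(round(v)),int(round(u))].round(3));return q[:2]
tl=f(37,41,2.8,225,10,.016,"tl");tr=f(181,21,2.8,225,10,.016,"tr")
nl=f(117,576,2.8,225,10,.007,"nl");nr=f(235,560,2.8,225,10,.007,"nr")
N=(nl+nr)/2;Tt=(tl+tr)/2
print("len",np.linalg.norm(N-Tt),"w",np.linalg.norm(tl-tr),np.linalg.norm(nl-nr),"N",N,"T",Tt,"C",(N+Tt)/2,"dir",np.arctan2(*(N-Tt)[::-1]),"cross",np.arctan2(*(tr-tl)[::-1]),np.arctan2(*(nr-nl)[::-1]))
h=f(106,17,2.8,225,10,.054,"handle top mid tail edge");h=f(115,87,2.8,225,10,.054,"handle front edge mid")
def G(a,b,z):
    c=(a+b)/2;print(" mid",c.round(4),"w",np.linalg.norm(a-b).round(4),"ang",np.arctan2(*(b-a)[::-1]).round(4))
g=lambda x,y,z,n:f(x,y,6,225,295,z,n)
print("cheeks");G(g(187,64,.012,"a"),g(524,90,.012,"b"),0);G(g(215,212,.012,"a"),g(459,232,.012,"b"),0)
G(g(165,245,.026,"roof"),g(518,275,.026,"roof"),0)
G(g(92,220,.006,"foot"),g(575,258,.006,"foot"),0)
p,d,m,T=load("wrist0");X=cloud(d,m,T)
print("view0");g=lambda x,y,z,n:f(x,y,3.3,140,205,z,n)
G(g(125,40,.012,"a"),g(371,60,.012,"b"),0);G(g(153,158,.012,"a"),g(331,170,.012,"b"),0)
G(g(103,178,.026,"roof"),g(358,200,.026,"roof"),0)
g(335,470,.026,"roof back right"); g(396,405,.006,"foot back right"); g(412,205,.006,"foot fr right")
E
```

```text
tl [0.491  0.3317 0.016 ] depthpt [0.491 0.332 0.015]
tr [0.5504 0.3388 0.016 ] depthpt [ 0.55   0.343 -0.001]
nl [0.5202 0.094  0.007 ] depthpt [0.519 0.093 0.002]
nr [0.5795 0.1024 0.007 ] depthpt [0.581 0.1   0.   ]
len 0.2388707615987487 w 0.059783867593491274 0.05983074266563816 N [0.54984548 0.09818444] T [0.52070701 0.33527132] C [0.53527624 0.21672788] dir -1.4485074938850477 cross 0.11996959529790026 0.14121016810448334
handle top mid tail edge [0.5214 0.3324 0.054 ] depthpt [0.522 0.332 0.053]
handle front edge mid [0.5244 0.3088 0.054 ] depthpt [0.525 0.309 0.051]
cheeks
a [ 0.5018 -0.0509  0.012 ] depthpt [ 0.502 -0.053  0.008]
b [ 0.5884 -0.0588  0.012 ] depthpt [ 0.589 -0.06   0.011]
 mid [ 0.5451 -0.0548] w 0.0869 ang -0.0914
a [ 0.5081 -0.0965  0.012 ] depthpt [ 0.507 -0.097  0.011]
b [ 0.5725 -0.103   0.012 ] depthpt [ 0.572 -0.104  0.011]
 mid [ 0.5403 -0.0997] w 0.0647 ang -0.0996
roof [ 0.4961 -0.0954  0.026 ] depthpt [ 0.496 -0.096  0.025]
roof [ 0.5869 -0.1049  0.026 ] depthpt [ 0.589 -0.122  0.005]
 mid [ 0.5415 -0.1002] w 0.0913 ang -0.104
foot [ 0.4747 -0.103
[... 160 characters left out ...]
038 -0.0495  0.012 ] depthpt [ 0.501 -0.053  0.002]
b [ 0.5908 -0.057   0.012 ] depthpt [ 0.59  -0.06   0.004]
 mid [ 0.5473 -0.0532] w 0.0873 ang -0.0863
a [ 0.5095 -0.0956  0.012 ] depthpt [ 0.508 -0.098  0.008]
b [ 0.5748 -0.1005  0.012 ] depthpt [ 0.575 -0.1    0.012]
 mid [ 0.5422 -0.0981] w 0.0655 ang -0.0739
roof [ 0.4954 -0.0966  0.026 ] depthpt [ 0.496 -0.096  0.028]
roof [ 0.586  -0.1053  0.026 ] depthpt [ 0.586 -0.105  0.026]
 mid [ 0.5407 -0.101 ] w 0.091 ang -0.0956
roof back right [ 0.5733 -0.2242  0.026 ] depthpt [ 0.573 -0.222  0.028]
foot back right [ 0.5964 -0.2093  0.006 ] depthpt [ 0.596 -0.213  0.   ]
foot fr right [ 0.6042 -0.1182  0.006 ] depthpt [ 0.603 -0.122  0.   ]
```

Call:
{"name": "jog_arm", "arguments": {
  "steps": [0.0854, 0.035, -0.004, 0.02, -0.03, 0.0854, 0.07, -0.008, 0.06, -0.06, 0.0854, 0.105, -0.012, 0.1, -0.09, 0.0854, 0.135, -0.016, 0.14, -0.122, 0.06, 0.152, -0.0176, 0.175, -0.122, 0.05, 0.152, -0.0176, 0.198, -0.122, 0.05, 0.152, -0.0176, 0.198, -0.122, 0.05, 0.152, -0.0176, 0.198, -0.122, 0.05, 0.152, -0.0176, 0.198, -0.122, 0.05, 0.152, -0.0176, 0.198, -0.122],
  "grip_force": 30
}}

```text
clock: 2.3
position: [0.5236, 0.322, 0.1223]
ee_rot: [0.663, 0.749, 0.001, 0.001]
ft_force: [-0.1, 0.9, 0.5]
grip_width: 0.584
```

```bash
cat > snap.py <<'E'
import sys
from workcell import manip
import cv2,numpy as np
k=sys.argv[1];o=manip.get_obs()
print({a:np.round(v,4).tolist() for a,v in o.items() if a in("clock","position","ee_rot","ft_force","grip_width")})
for n in sys.argv[2:]:
    c=manip.calibration(n);p,d=manip.camera(n)
    cv2.imwrite(f"pics/{n}{k}.png",cv2.resize(p[:,:,::-1],(800,600)));np.savez(f"{n}{k}.npz",p=p,d=d,m=c["mtx"],T=c["world_to_cam"])
E
python3 snap.py 2 wrist
```

```text
{'clock': 2.3, 'position': [0.5236, 0.322, 0.1223], 'ee_rot': [0.6631, 0.7485, 0.0014, 0.0006], 'ft_force': [-0.0949, 0.8566, 0.5497], 'grip_width': 0.5837}
```

View pics/wrist2.png

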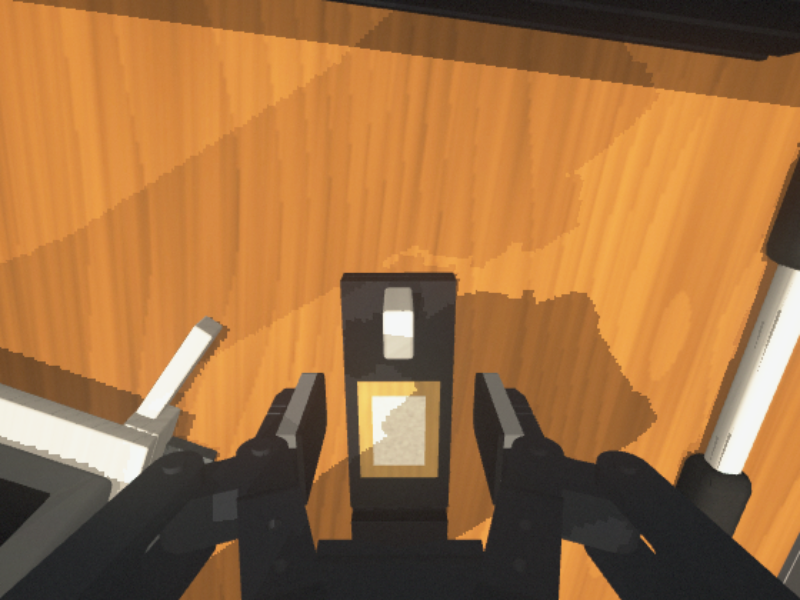

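Call:
{"name": "jog_arm", "arguments": {
  "steps": [0.05, -0.001, -0.001, 0.02, 0, 0.05, -0.001, -0.001, 0.045, 0, 0.05, -0.001, -0.001, 0.065, 0, 0.05, -0.001, -0.001, 0.08, 0, 0.05, -0.001, -0.001, 0.083, 0, 0.05, -0.001, -0.001, 0.083, 0, 0.012, -0.001, -0.001, 0.083, 0, 0.008, -0.001, -0.001, 0.083, 0, 0.008, -0.001, -0.001, 0.083, 0, 0.008, -0.001, -0.001, 0.083, 0],
  "grip_force": 30
}}

```text
clock: 3.35
position: [0.5223, 0.3214, 0.0385]
ee_rot: [0.663, 0.749, 0.001, 0.0]
ft_force: [0.3, -0.4, 5.8]
grip_width: 0.159
```

```bash
python3 snap.py 3 wrist
```

```text
{'clock': 3.35, 'position': [0.5223, 0.3214, 0.0385], 'ee_rot': [0.6626, 0.7489, 0.001, 0.0003], 'ft_force': [0.3252, -0.4041, 5.7744], 'grip_width': 0.1592}
```

View pics/wrist3.png

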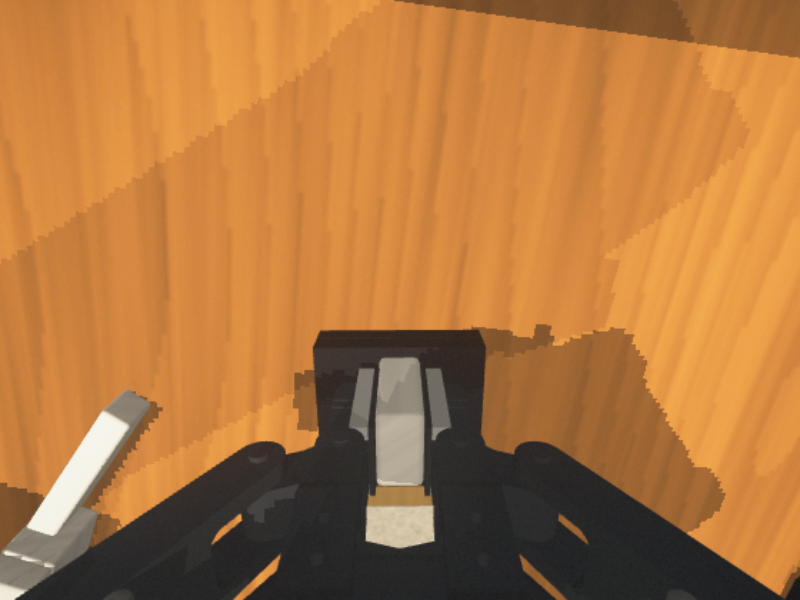

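Call:
{"name": "jog_arm", "arguments": {
  "steps": [0.008, -0.008, 0.0015, -0.0005, 0.01, 0.008, -0.025, 0.005, -0.0005, 0.037, 0.008, -0.043, 0.008, -0.0005, 0.064, 0.008, -0.061, 0.0115, -0.0005, 0.09, 0.008, -0.079, 0.015, -0.0005, 0.117, 0.008, -0.097, 0.0185, -0.0005, 0.144, 0.008, -0.115, 0.022, -0.0005, 0.171, 0.008, -0.133, 0.0255, -0.0005, 0.197, 0.008, -0.1477, 0.0282, -0.0005, 0.219, 0.008, -0.1477, 0.0282, -0.0005, 0.219]
}}

```text
clock: 4.4
position: [0.5691, 0.1736, 0.0384]
ee_rot: [0.743, 0.67, -0.0, 0.001]
ft_force: [1.4, -5.1, 7.1]
grip_width: 0.158
```

```bash
python3 snap.py 4 scene side
```

```text
{'clock': 4.4, 'position': [0.5691, 0.1736, 0.0384], 'ee_rot': [0.7426, 0.6698, -0.0, 0.0011], 'ft_force': [1.4311, -5.1076, 7.0789], 'grip_width': 0.1584}
```

View pics/scene4.png

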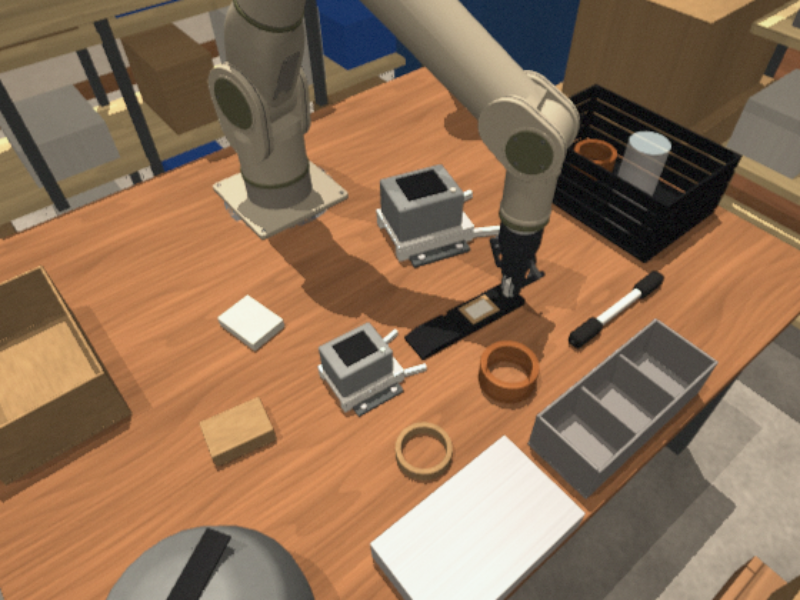

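View pics/side4.png

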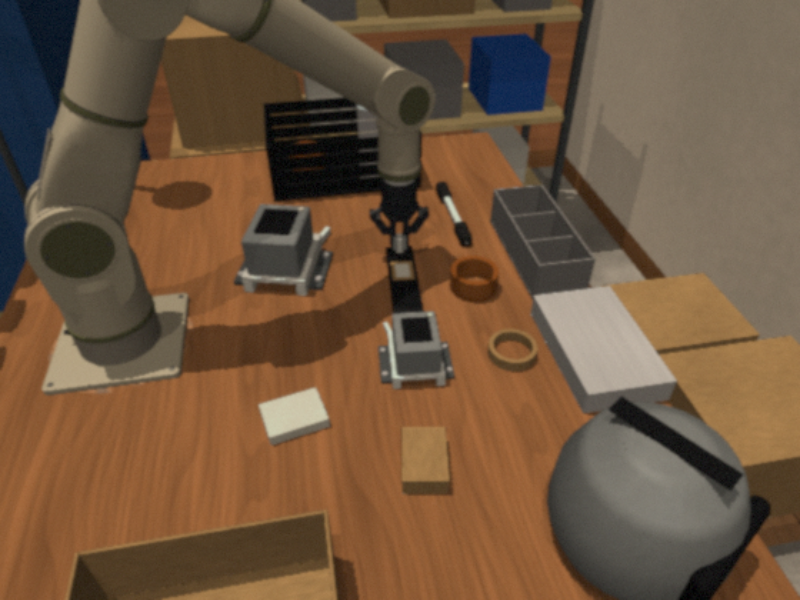

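```bash
python3 - <<'E'
from h import *
p,*_=load("scene4")
cv2.imwrite("pics/c5.png",cv2.resize(p[190:300,220:385,::-1],None,fx=4.8,fy=4.8,interpolation=cv2.INTER_CUBIC))
p,*_=load("side4")
cv2.imwrite("pics/c6.png",cv2.resize(p[155:275,260:325,::-1],None,fx=5,fy=5,interpolation=cv2.INTER_CUBIC))
E
```

```text
(no output)
```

View pics/c5.png

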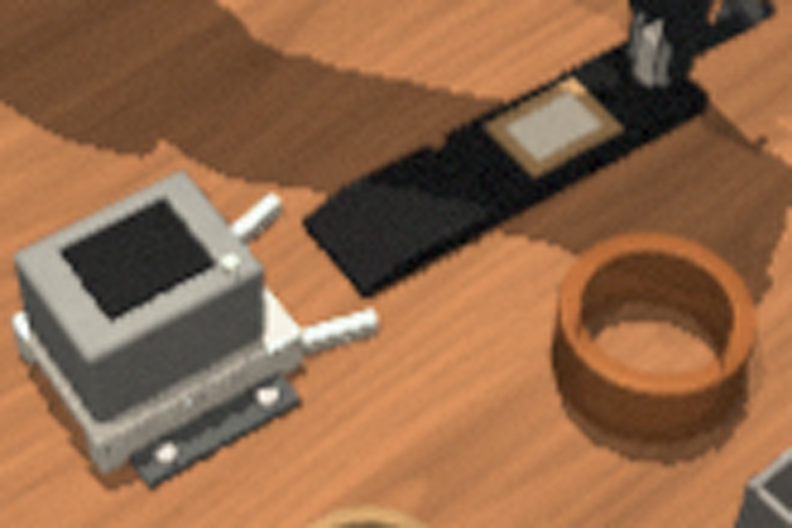

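View pics/c6.png

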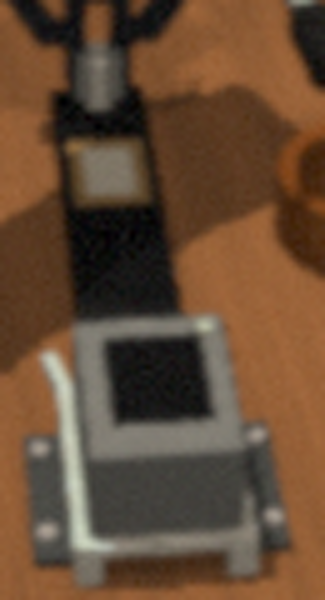

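```bash
cat >> h.py <<'E'
th=0.097;O=np.array([.5352,-.1602]);gx=np.array([-np.sin(th),-np.cos(th)]);gy=np.array([np.cos(th),-np.sin(th)])
def g(P):q=np.asarray(P)[:2]-O;return np.round([q@gx,q@gy],4)
E
python3 - <<'E'
from h import *
p,d,m,T=load("scene4");X=cloud(d,m,T)
f=lambda x,y,z:ray(m,T,(x+.5)/4.8+220-.5,(y+.5)/4.8+190-.5,z)
for n,x,y,z in[("nose+x side bottom",368,296,0),("nose -x side bottom",307,230,0),("nose -x top",304,219,.007),("cheekL outer end top",277,196,.012),("cheekR end top near",378,325,.012),("cheekR end top far",372,312,.012),("handle base",0,0,0),("tail right bottom",706,108,0)]:
    q=f(x,y,z);print(n,q.round(4),"g",g(q))
print("TCP",g([.5691,.1736]))
E
```

```text
nose+x side bottom [ 0.5755 -0.051   0.    ] g [-0.1126  0.0296]
nose -x side bottom [ 0.5201 -0.048   0.    ] g [-0.1102 -0.0259]
nose -x top [ 0.5174 -0.0478  0.007 ] g [-0.1101 -0.0286]
cheekL outer end top [ 0.4985 -0.0516  0.012 ] g [-0.1045 -0.0471]
cheekR end top near [ 0.5995 -0.0648  0.012 ] g [-0.1012  0.0548]
cheekR end top far [ 0.5912 -0.0618  0.012 ] g [-0.1033  0.0462]
handle base [ 0.264  -0.0805  0.    ] g [-0.0531 -0.2777]
tail right bottom [0.598  0.1872 0.    ] g [-0.3519  0.0289]
TCP [-0.3355  0.0014]
```

Call:
{"name": "jog_arm", "arguments": {
  "steps": [0.008, 0, -0.001, -0.0008, 0, 0.008, -0.004, -0.001, -0.0008, 0, 0.008, -0.01, -0.001, -0.0008, 0, 0.008, -0.016, -0.001, -0.0008, 0, 0.008, -0.022, -0.001, -0.0008, 0, 0.008, -0.028, -0.001, -0.0008, 0, 0.008, -0.034, -0.001, -0.0008, 0, 0.008, -0.038, -0.001, -0.0008, 0, 0.008, -0.04, -0.001, -0.0008, 0, 0.008, -0.04, -0.001, -0.0008, 0]
}}

```text
clock: 5.5
position: [0.5625, 0.1371, 0.0384]
ee_rot: [0.741, 0.672, -0.0, 0.0]
ft_force: [-0.2, -1.5, -1.5]
grip_width: 0.156
```

```bash
python3 snap.py 5 scene; python3 - <<'E'
from h import *
from workcell import manip
o=manip.get_obs();print(o["position"],g(o["position"]),o["ft_force"],o["ft_force"][:2]@gx,o["ft_force"][:2]@gy)
p,*_=load("scene5")
cv2.imwrite("pics/c7.png",cv2.resize(p[190:300,220:385,::-1],None,fx=4.8,fy=4.8,interpolation=cv2.INTER_CUBIC))
E
```

```text
{'clock': 5.5, 'position': [0.5625, 0.1371, 0.0384], 'ee_rot': [0.7408, 0.6717, -0.0004, 0.0002], 'ft_force': [-0.1915, -1.4992, -1.54], 'grip_width': 0.1564}
[0.56253168 0.13724619 0.03841719] [-0.2987 -0.0016] [ 0.27763936 -1.24268591 -1.69287715] 1.2099554715464311 0.3966858222100191
```

View pics/c7.png

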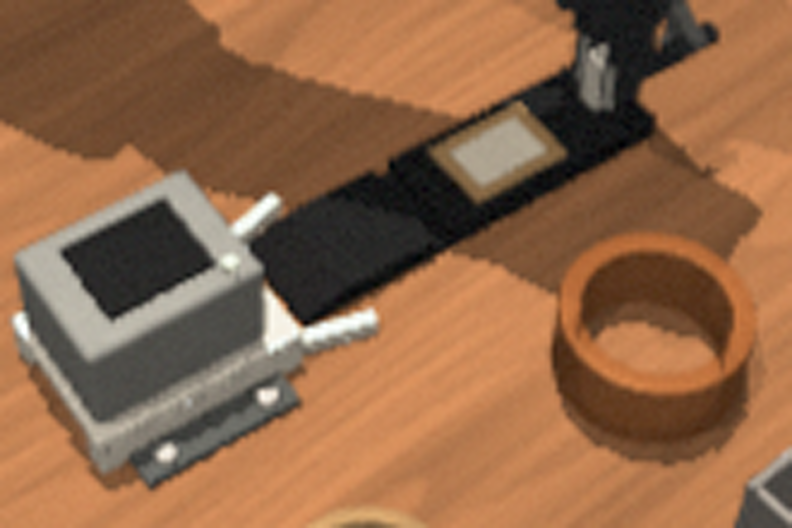

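```bash
python3 - <<'E'
from h import *
p,d,m,T=load("scene5");X=cloud(d,m,T)
f=lambda x,y,z:ray(m,T,(x+.5)/4.8+220-.5,(y+.5)/4.8+190-.5,z)
for n,x,y,z in[("nose+x bottom",303,322,0),("right edge mid bottom",480,228,0),("tail right bottom",652,136,0),("slot/right deck",436,240,.016),("left deck at slot",374,176,.016),("left deck",388,160,.016)]:
    q=f(x,y,z);print(n,q.round(4),"g",g(q))
E
```

```text
nose+x bottom [ 0.5665 -0.0886  0.    ] g [-0.0743  0.0242]
right edge mid bottom [0.5797 0.0265 0.    ] g [-0.1901  0.0262]
tail right bottom [0.5931 0.1477 0.    ] g [-0.312   0.0278]
slot/right deck [ 0.5792 -0.0065  0.016 ] g [-0.1573  0.0289]
left deck at slot [ 0.5241 -0.0033  0.016 ] g [-0.1551 -0.0263]
left deck [0.5203 0.0102 0.016 ] g [-0.1681 -0.0314]
```

Call:
{"name": "jog_arm", "arguments": {
  "steps": [0.008, 0, 0.0005, 0, -0.003, 0.008, 0, 0.0012, 0, -0.008, 0.008, -0.002, 0.002, 0, -0.008, 0.008, -0.004, 0.002, 0, -0.008, 0.008, -0.007, 0.002, 0, -0.008, 0.008, -0.01, 0.002, 0, -0.008, 0.008, -0.013, 0.002, 0, -0.008, 0.008, -0.015, 0.002, 0, -0.008, 0.008, -0.016, 0.002, 0, -0.008, 0.008, -0.016, 0.002, 0, -0.008]
}}

```text
clock: 6.55
position: [0.5631, 0.1215, 0.0386]
ee_rot: [0.738, 0.675, -0.0, 0.0]
ft_force: [0.9, -1.1, -2.7]
grip_width: 0.161
```

```bash
cat > st.py <<'E'
from h import *
from workcell import manip
o=manip.get_obs();a,b=o["ee_rot"][:2];F=o["ft_force"]
print("t",o["clock"],"g",g(o["position"]),"nose gx",g(o["position"])[0]+.225,"z",o["position"][2].round(4),"yaw",round(a*a-b*b,4),"F gx,gy,z",(F[:2]@gx).round(2),(F[:2]@gy).round(2),F[2].round(2),"mz",np.round(o["torque"],2))
E
python3 st.py; python3 snap.py 6 scene;python3 - <<'E'
from h import *
p,*_=load("scene6")
cv2.imwrite("pics/c8.png",cv2.resize(p[200:300,230:380,::-1],None,fx=5.3,fy=5.3,interpolation=cv2.INTER_CUBIC))
E
```

```text
t 6.55 g [-0.2831  0.0005] nose gx -0.05810000000000001 z 0.0386 yaw 0.0893 F gx,gy,z 0.98 1.02 -2.74 mz [-0.   -0.08 -0.02]
{'clock': 6.55, 'position': [0.5631, 0.1215, 0.0386], 'ee_rot': [0.738, 0.6748, -0.0001, 0.0001], 'ft_force': [0.9169, -1.0729, -2.7438], 'grip_width': 0.1608}
```

View pics/c8.png

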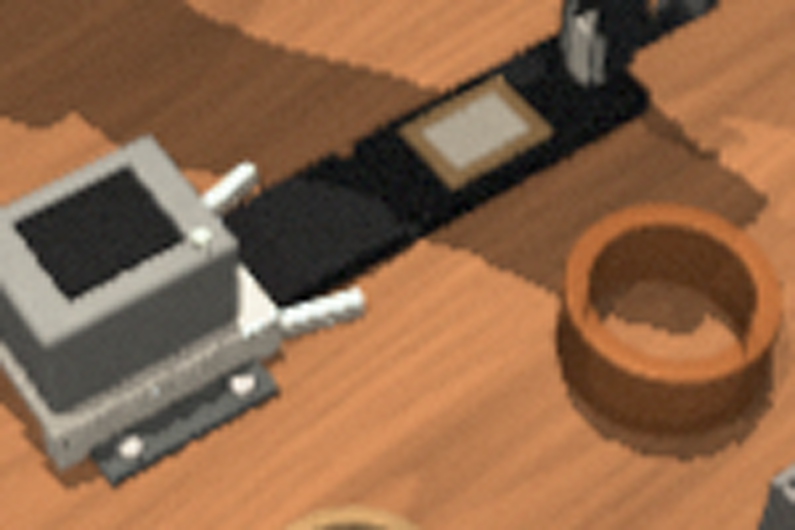

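Call:
{"name": "jog_arm", "arguments": {
  "steps": [0.008, 0, 0, 0.0003, 0, 0.008, -0.002, 0, 0.0003, 0, 0.008, -0.004, 0, 0.0003, 0, 0.008, -0.006, 0, 0.0003, 0, 0.008, -0.008, 0, 0.0003, 0, 0.008, -0.01, 0, 0.0003, 0, 0.008, -0.012, 0, 0.0003, 0, 0.008, -0.014, 0, 0.0003, 0, 0.008, -0.014, 0, 0.0003, 0, 0.008, -0.014, 0, 0.0003, 0]
}}

```text
clock: 7.6
position: [0.5619, 0.1075, 0.0384]
ee_rot: [0.738, 0.675, -0.0, 0.0]
ft_force: [-0.7, -0.2, 1.3]
grip_width: 0.158
```

```bash
python3 st.py
```

```text
t 7.6 g [-0.269   0.0007] nose gx -0.04400000000000001 z 0.0384 yaw 0.0893 F gx,gy,z 0.27 -0.67 1.29 mz [-0.02  0.07 -0.07]
```

Call:
{"name": "jog_arm", "arguments": {
  "steps": [0.008, -0.002, 0, 0, 0, 0.008, -0.004, 0, 0, 0, 0.008, -0.006, 0, 0, 0, 0.008, -0.008, 0, 0, 0, 0.008, -0.01, 0, 0, 0, 0.008, -0.012, 0, 0, 0, 0.008, -0.014, 0, 0, 0, 0.008, -0.016, 0, 0, 0, 0.008, -0.018, 0, 0, 0, 0.008, -0.02, 0, 0, 0]
}}

```text
clock: 8.6
position: [0.5601, 0.088, 0.0384]
ee_rot: [0.738, 0.675, 0.0, 0.0]
ft_force: [0.2, 4.9, 1.5]
grip_width: 0.157
```

```bash
python3 st.py
```

```text
t 8.6 g [-0.2495  0.0008] nose gx -0.024499999999999994 z 0.0384 yaw 0.0888 F gx,gy,z -4.91 -0.29 1.5 mz [ 0.76 -0.01 -0.1 ]
```

Call:
{"name": "jog_arm", "arguments": {
  "steps": [0.008, -0.002, 0, 0, 0, 0.008, -0.004, 0, 0, 0, 0.008, -0.006, 0, 0, 0, 0.008, -0.008, 0, 0, 0, 0.008, -0.01, 0, 0, 0, 0.008, -0.012, 0, 0, 0, 0.008, -0.014, 0, 0, 0, 0.008, -0.016, 0, 0, 0, 0.008, -0.018, 0, 0, 0, 0.008, -0.02, 0, 0, 0]
}}

```text
clock: 9.6
position: [0.5583, 0.0681, 0.0384]
ee_rot: [0.738, 0.675, 0.0, 0.0]
ft_force: [-0.4, 4.2, 4.0]
grip_width: 0.159
```

```bash
python3 st.py
```

```text
t 9.6 g [-0.2294  0.0009] nose gx -0.004399999999999987 z 0.0384 yaw 0.0889 F gx,gy,z -4.13 -0.83 3.96 mz [ 1.07  0.02 -0.16]
```

Call:
{"name": "jog_arm", "arguments": {
  "steps": [0.008, -0.002, 0, 0, 0.001, 0.008, -0.004, 0, 0, 0.002, 0.008, -0.006, 0, 0, 0.003, 0.008, -0.008, 0, 0, 0.004, 0.008, -0.01, 0, 0, 0.004, 0.008, -0.012, 0, 0, 0.004, 0.008, -0.014, 0, 0, 0.004, 0.008, -0.016, 0, 0, 0.004, 0.008, -0.018, 0, 0, 0.004, 0.008, -0.02, 0, 0, 0.004]
}}

```text
clock: 10.6
position: [0.5567, 0.049, 0.0384]
ee_rot: [0.739, 0.674, 0.001, -0.0]
ft_force: [0.6, 7.2, 1.8]
grip_width: 0.159
```

```bash
python3 st.py
```

```text
t 10.6 g [-0.2102  0.0011] nose gx 0.014800000000000008 z 0.0384 yaw 0.092 F gx,gy,z -7.22 -0.1 1.76 mz [ 1.47 -0.15 -0.01]
```

Call:
{"name": "jog_arm", "arguments": {
  "steps": [0.008, -0.002, 0, 0, 0, 0.008, -0.004, 0, 0, 0, 0.008, -0.006, 0, 0, 0, 0.008, -0.008, 0, 0, 0, 0.008, -0.01, 0, 0, 0, 0.008, -0.012, 0, 0, 0, 0.008, -0.014, 0, 0, 0, 0.008, -0.016, 0, 0, 0, 0.008, -0.018, 0, 0, 0, 0.008, -0.02, 0, 0, 0]
}}

```text
clock: 11.6
position: [0.5548, 0.0288, 0.0384]
ee_rot: [0.739, 0.674, 0.0, -0.0]
ft_force: [-0.0, 7.1, 3.4]
grip_width: 0.161
```

```bash
python3 st.py
```

```text
t 11.6 g [-0.19    0.0012] nose gx 0.035 z 0.0384 yaw 0.0921 F gx,gy,z -7.08 -0.7 3.4 mz [ 1.36 -0.13 -0.1 ]
```

Nothing yet can stop it (earliest stop at nose 0.06). Slower from here.

Call:
{"name": "jog_arm", "arguments": {
  "steps": [0.008, -0.002, 0, 0, 0, 0.008, -0.004, 0, 0, 0, 0.008, -0.006, 0, 0, 0, 0.008, -0.008, 0, 0, 0, 0.008, -0.01, 0, 0, 0, 0.008, -0.012, 0, 0, 0, 0.008, -0.014, 0, 0, 0, 0.008, -0.016, 0, 0, 0, 0.008, -0.017, 0, 0, 0, 0.008, -0.018, 0, 0, 0]
}}

```text
clock: 12.6
position: [0.5531, 0.0109, 0.0384]
ee_rot: [0.739, 0.674, 0.0, -0.0]
ft_force: [0.4, 6.4, 2.7]
grip_width: 0.16
```

```bash
python3 st.py
```

```text
t 12.6 g [-0.1721  0.0012] nose gx 0.0529 z 0.0384 yaw 0.0922 F gx,gy,z -6.43 -0.24 2.69 mz [ 1.39 -0.12 -0.09]
```

Call:
{"name": "jog_arm", "arguments": {
  "steps": [0.008, -0.0003, 0, 0, 0, 0.008, -0.0006, 0, 0, 0, 0.008, -0.0009, 0, 0, 0, 0.008, -0.0012, 0, 0, 0, 0.008, -0.0015, 0, 0, 0, 0.008, -0.0018, 0, 0, 0, 0.008, -0.0021, 0, 0, 0, 0.008, -0.0024, 0, 0, 0, 0.008, -0.0027, 0, 0, 0, 0.008, -0.003, 0, 0, 0]
}}

```text
clock: 13.6
position: [0.5528, 0.0081, 0.0384]
ee_rot: [0.739, 0.674, 0.0, -0.0]
ft_force: [0.6, 7.2, 3.6]
grip_width: 0.159
```

```bash
python3 st.py
```

```text
t 13.6 g [-0.1692  0.0012] nose gx 0.055800000000000016 z 0.0384 yaw 0.0921 F gx,gy,z -7.24 -0.07 3.55 mz [ 1.41 -0.15 -0.07]
```

Call:
{"name": "jog_arm", "arguments": {
  "steps": [0.008, -0.0003, 0, 0, 0, 0.008, -0.0006, 0, 0, 0, 0.008, -0.0009, 0, 0, 0, 0.008, -0.0012, 0, 0, 0, 0.008, -0.0014, 0, 0, 0, 0.008, -0.0016, 0, 0, 0, 0.008, -0.0018, 0, 0, 0, 0.008, -0.002, 0, 0, 0, 0.008, -0.0022, 0, 0, 0, 0.008, -0.0024, 0, 0, 0]
}}

```text
clock: 14.6
position: [0.5525, 0.0057, 0.0384]
ee_rot: [0.739, 0.674, 0.0, -0.0]
ft_force: [-0.3, 7.7, 3.0]
grip_width: 0.159
```

Call:
{"name": "jog_arm", "arguments": {
  "steps": [0.008, -0.0002, 0, 0, 0, 0.008, -0.0004, 0, 0, 0, 0.008, -0.0006, 0, 0, 0, 0.008, -0.0008, 0, 0, 0, 0.008, -0.001, 0, 0, 0, 0.008, -0.0012, 0, 0, 0, 0.008, -0.0014, 0, 0, 0, 0.008, -0.0016, 0, 0, 0, 0.008, -0.0018, 0, 0, 0, 0.008, -0.002, 0, 0, 0]
}}

```text
clock: 15.6
position: [0.5524, 0.0037, 0.0384]
ee_rot: [0.739, 0.674, 0.0, -0.0]
ft_force: [0.8, 6.8, 3.2]
grip_width: 0.156
```

Call:
{"name": "jog_arm", "arguments": {
  "steps": [0.008, -0.0002, 0, 0, 0, 0.008, -0.0004, 0, 0, 0, 0.008, -0.0006, 0, 0, 0, 0.008, -0.0008, 0, 0, 0, 0.008, -0.001, 0, 0, 0, 0.008, -0.0012, 0, 0, 0, 0.008, -0.0014, 0, 0, 0, 0.008, -0.0016, 0, 0, 0, 0.008, -0.0018, 0, 0, 0, 0.008, -0.002, 0, 0, 0]
}}

```text
clock: 16.6
position: [0.5522, 0.0017, 0.0384]
ee_rot: [0.739, 0.674, 0.0, -0.0]
ft_force: [0.9, 6.9, 3.0]
grip_width: 0.16
```

Call:
{"name": "jog_arm", "arguments": {
  "steps": [0.008, -0.0002, 0, 0, 0, 0.008, -0.0004, 0, 0, 0, 0.008, -0.0006, 0, 0, 0, 0.008, -0.0008, 0, 0, 0, 0.008, -0.001, 0, 0, 0, 0.008, -0.0012, 0, 0, 0, 0.008, -0.0014, 0, 0, 0, 0.008, -0.0016, 0, 0, 0, 0.008, -0.0018, 0, 0, 0, 0.008, -0.002, 0, 0, 0]
}}

```text
clock: 17.6
position: [0.552, -0.0003, 0.0384]
ee_rot: [0.739, 0.674, 0.0, -0.0]
ft_force: [-0.2, 7.6, 2.2]
grip_width: 0.16
```

Call:
{"name": "jog_arm", "arguments": {
  "steps": [0.008, -0.0002, 0, 0, 0, 0.008, -0.0004, 0, 0, 0, 0.008, -0.0006, 0, 0, 0, 0.008, -0.0008, 0, 0, 0, 0.008, -0.001, 0, 0, 0, 0.008, -0.0012, 0, 0, 0, 0.008, -0.0014, 0, 0, 0, 0.008, -0.0016, 0, 0, 0, 0.008, -0.0018, 0, 0, 0, 0.008, -0.002, 0, 0, 0]
}}

```text
clock: 18.6
position: [0.5518, -0.0023, 0.0384]
ee_rot: [0.739, 0.674, 0.0, -0.0]
ft_force: [0.1, 7.3, 3.6]
grip_width: 0.159
```

Call:
{"name": "jog_arm", "arguments": {
  "steps": [0.008, -0.0002, 0, 0, 0, 0.008, -0.0004, 0, 0, 0, 0.008, -0.0006, 0, 0, 0, 0.008, -0.0008, 0, 0, 0, 0.008, -0.001, 0, 0, 0, 0.008, -0.0012, 0, 0, 0, 0.008, -0.0014, 0, 0, 0, 0.008, -0.0016, 0, 0, 0, 0.008, -0.0018, 0, 0, 0, 0.008, -0.002, 0, 0, 0]
}}

```text
clock: 19.6
position: [0.5516, -0.0043, 0.0384]
ee_rot: [0.739, 0.674, 0.0, -0.0]
ft_force: [-0.2, 7.8, 2.8]
grip_width: 0.157
```

Call:
{"name": "jog_arm", "arguments": {
  "steps": [0.008, -0.0002, 0, 0, 0, 0.008, -0.0004, 0, 0, 0, 0.008, -0.0006, 0, 0, 0, 0.008, -0.0008, 0, 0, 0, 0.008, -0.001, 0, 0, 0, 0.008, -0.0012, 0, 0, 0, 0.008, -0.0014, 0, 0, 0, 0.008, -0.0016, 0, 0, 0, 0.008, -0.0018, 0, 0, 0, 0.008, -0.002, 0, 0, 0]
}}

```text
clock: 20.6
position: [0.5515, -0.0063, 0.0384]
ee_rot: [0.739, 0.674, 0.0, -0.0]
ft_force: [0.9, 7.3, 3.4]
grip_width: 0.163
```

Call:
{"name": "jog_arm", "arguments": {
  "steps": [0.008, -0.0002, 0, 0, 0, 0.008, -0.0004, 0, 0, 0, 0.008, -0.0006, 0, 0, 0, 0.008, -0.0008, 0, 0, 0, 0.008, -0.001, 0, 0, 0, 0.008, -0.0012, 0, 0, 0, 0.008, -0.0014, 0, 0, 0, 0.008, -0.0016, 0, 0, 0, 0.008, -0.0018, 0, 0, 0, 0.008, -0.002, 0, 0, 0]
}}

```text
clock: 21.6
position: [0.5512, -0.0083, 0.0384]
ee_rot: [0.739, 0.674, 0.0, -0.0]
ft_force: [1.2, 7.2, 4.6]
grip_width: 0.162
```

Call:
{"name": "jog_arm", "arguments": {
  "steps": [0.008, -0.0002, 0, 0, 0, 0.008, -0.0004, 0, 0, 0, 0.008, -0.0006, 0, 0, 0, 0.008, -0.0008, 0, 0, 0, 0.008, -0.001, 0, 0, 0, 0.008, -0.0012, 0, 0, 0, 0.008, -0.0014, 0, 0, 0, 0.008, -0.0016, 0, 0, 0, 0.008, -0.0018, 0, 0, 0, 0.008, -0.002, 0, 0, 0]
}}

```text
clock: 22.6
position: [0.5511, -0.0103, 0.0384]
ee_rot: [0.739, 0.674, 0.0, -0.0]
ft_force: [0.8, 7.5, 2.5]
grip_width: 0.157
```

Call:
{"name": "jog_arm", "arguments": {
  "steps": [0.008, -0.0002, 0, 0, 0, 0.008, -0.0004, 0, 0, 0, 0.008, -0.0006, 0, 0, 0, 0.008, -0.0008, 0, 0, 0, 0.008, -0.001, 0, 0, 0, 0.008, -0.0012, 0, 0, 0, 0.008, -0.0014, 0, 0, 0, 0.008, -0.0016, 0, 0, 0, 0.008, -0.0018, 0, 0, 0, 0.008, -0.002, 0, 0, 0]
}}

```text
clock: 23.6
position: [0.5509, -0.0123, 0.0384]
ee_rot: [0.739, 0.674, 0.0, -0.0]
ft_force: [0.6, 6.9, 3.0]
grip_width: 0.157
```

Call:
{"name": "jog_arm", "arguments": {
  "steps": [0.008, -0.0002, 0, 0, 0, 0.008, -0.0004, 0, 0, 0, 0.008, -0.0006, 0, 0, 0, 0.008, -0.0008, 0, 0, 0, 0.008, -0.001, 0, 0, 0, 0.008, -0.0012, 0, 0, 0, 0.008, -0.0014, 0, 0, 0, 0.008, -0.0016, 0, 0, 0, 0.008, -0.0018, 0, 0, 0, 0.008, -0.002, 0, 0, 0]
}}

```text
clock: 24.6
position: [0.5507, -0.0145, 0.0384]
ee_rot: [0.739, 0.674, 0.0, -0.0]
ft_force: [0.2, 6.3, 3.1]
grip_width: 0.161
```

Call:
{"name": "jog_arm", "arguments": {
  "steps": [0.008, -0.0002, 0, 0, 0, 0.008, -0.0004, 0, 0, 0, 0.008, -0.0006, 0, 0, 0, 0.008, -0.0008, 0, 0, 0, 0.008, -0.001, 0, 0, 0, 0.008, -0.0011, 0, 0, 0, 0.008, -0.0012, 0, 0, 0, 0.008, -0.0013, 0, 0, 0, 0.008, -0.0014, 0, 0, 0, 0.008, -0.0015, 0, 0, 0]
}}

```text
clock: 25.6
position: [0.5506, -0.0165, 0.0384]
ee_rot: [0.739, 0.673, 0.0, 0.0]
ft_force: [-0.2, 4.1, 4.1]
grip_width: 0.158
```

Call:
{"name": "jog_arm", "arguments": {
  "steps": [0.008, -0.0002, 0, 0, 0, 0.008, -0.0004, 0, 0, 0, 0.008, -0.0006, 0, 0, 0, 0.008, -0.0008, 0, 0, 0, 0.008, -0.001, 0, 0, 0, 0.008, -0.0011, 0, 0, 0, 0.008, -0.0012, 0, 0, 0, 0.008, -0.0013, 0, 0, 0, 0.008, -0.0014, 0, 0, 0, 0.008, -0.0015, 0, 0, 0]
}}

```text
clock: 26.6
position: [0.5504, -0.0175, 0.0384]
ee_rot: [0.739, 0.674, 0.0, -0.0]
ft_force: [-0.3, 5.2, 5.3]
grip_width: 0.158
```

Call:
{"name": "jog_arm", "arguments": {
  "steps": [0.008, -0.0001, 0, 0, 0, 0.008, -0.0002, 0, 0, 0, 0.008, -0.0003, 0, 0, 0, 0.008, -0.0004, 0, 0, 0, 0.008, -0.0005, 0, 0, 0, 0.008, -0.0006, 0, 0, 0, 0.008, -0.0007, 0, 0, 0, 0.008, -0.0008, 0, 0, 0, 0.008, -0.0009, 0, 0, 0, 0.008, -0.001, 0, 0, 0]
}}

```text
clock: 27.6
position: [0.5504, -0.0184, 0.0384]
ee_rot: [0.739, 0.674, 0.0, -0.0]
ft_force: [0.5, 6.0, 5.2]
grip_width: 0.156
```

Call:
{"name": "jog_arm", "arguments": {
  "steps": [0.008, -0.0001, 0, 0, 0, 0.008, -0.0002, 0, 0, 0, 0.008, -0.0003, 0, 0, 0, 0.008, -0.0004, 0, 0, 0, 0.008, -0.0005, 0, 0, 0, 0.008, -0.0006, 0, 0, 0, 0.008, -0.0007, 0, 0, 0, 0.008, -0.0008, 0, 0, 0, 0.008, -0.0009, 0, 0, 0, 0.008, -0.001, 0, 0, 0]
}}

```text
clock: 28.6
position: [0.5503, -0.0194, 0.0384]
ee_rot: [0.739, 0.674, 0.0, -0.0]
ft_force: [0.3, 5.8, 5.5]
grip_width: 0.159
```

```bash
python3 st.py
```

```text
t 28.6 g [-0.1416  0.0013] nose gx 0.0834 z 0.0384 yaw 0.0924 F gx,gy,z -5.84 -0.27 5.53 mz [ 1.04 -0.09 -0.08]
```

Call:
{"name": "jog_arm", "arguments": {
  "steps": [0.008, -0.0001, 0, 0, 0, 0.008, -0.0002, 0, 0, 0, 0.008, -0.0003, 0, 0, 0, 0.008, -0.0004, 0, 0, 0, 0.008, -0.0005, 0, 0, 0, 0.008, -0.0006, 0, 0, 0, 0.008, -0.0007, 0, 0, 0, 0.008, -0.0008, 0, 0, 0, 0.008, -0.0009, 0, 0, 0, 0.008, -0.001, 0, 0, 0]
}}

```text
clock: 29.6
position: [0.5502, -0.0204, 0.0384]
ee_rot: [0.739, 0.674, 0.0, -0.0]
ft_force: [-0.2, 5.4, 4.9]
grip_width: 0.161
```

```bash
python3 st.py
```

```text
t 29.6 g [-0.1406  0.0014] nose gx 0.0844 z 0.0384 yaw 0.0924 F gx,gy,z -5.37 -0.75 4.9 mz [ 1.09 -0.08 -0.04]
```

Call:
{"name": "jog_arm", "arguments": {
  "steps": [0.008, -0.0001, 0, 0, 0, 0.008, -0.0002, 0, 0, 0, 0.008, -0.0003, 0, 0, 0, 0.008, -0.0004, 0, 0, 0, 0.008, -0.0005, 0, 0, 0, 0.008, -0.0006, 0, 0, 0, 0.008, -0.0007, 0, 0, 0, 0.008, -0.0008, 0, 0, 0, 0.008, -0.0009, 0, 0, 0, 0.008, -0.001, 0, 0, 0]
}}

```text
clock: 30.6
position: [0.5501, -0.021, 0.0384]
ee_rot: [0.739, 0.674, 0.0, -0.0]
ft_force: [0.4, 6.5, 4.7]
grip_width: 0.157
```

```bash
python3 st.py
```

```text
t 30.6 g [-0.14    0.0013] nose gx 0.08499999999999999 z 0.0384 yaw 0.0922 F gx,gy,z -6.55 -0.2 4.68 mz [ 1.36 -0.11 -0.09]
```

Call:
{"name": "jog_arm", "arguments": {
  "steps": [0.008, -0.0001, 0, 0, 0, 0.008, -0.0002, 0, 0, 0, 0.008, -0.0003, 0, 0, 0, 0.008, -0.0004, 0, 0, 0, 0.008, -0.0005, 0, 0, 0, 0.008, -0.0006, 0, 0, 0, 0.008, -0.0007, 0, 0, 0, 0.008, -0.0008, 0, 0, 0, 0.008, -0.0008, 0, 0, 0, 0.008, -0.0008, 0, 0, 0]
}}

```text
clock: 31.6
position: [0.55, -0.0214, 0.0384]
ee_rot: [0.739, 0.674, 0.001, -0.0]
ft_force: [0.9, 7.5, 4.5]
grip_width: 0.162
```

```bash
python3 st.py
```

```text
t 31.6 g [-0.1396  0.0013] nose gx 0.0854 z 0.0384 yaw 0.0919 F gx,gy,z -7.54 0.13 4.51 mz [ 1.55 -0.15 -0.09]
```

Call:
{"name": "jog_arm", "arguments": {
  "steps": [0.008, -0.0001, 0, 0, 0, 0.008, -0.0002, 0, 0, 0, 0.008, -0.0003, 0, 0, 0, 0.008, -0.0004, 0, 0, 0, 0.008, -0.0005, 0, 0, 0, 0.008, -0.0006, 0, 0, 0, 0.008, -0.0007, 0, 0, 0, 0.008, -0.0008, 0, 0, 0, 0.008, -0.0009, 0, 0, 0, 0.008, -0.001, 0, 0, 0]
}}

```text
clock: 32.6
position: [0.55, -0.0218, 0.0384]
ee_rot: [0.739, 0.674, 0.001, -0.001]
ft_force: [0.2, 10.4, 4.9]
grip_width: 0.159
```

```bash
python3 st.py
```

```text
t 32.6 g [-0.1392  0.0013] nose gx 0.08580000000000002 z 0.0384 yaw 0.0914 F gx,gy,z -10.35 -0.85 4.87 mz [ 1.93 -0.13 -0.12]
```

Call:
{"name": "jog_arm", "arguments": {
  "steps": [0.008, 0.0005, 0, 0, 0, 0.008, 0.001, 0, 0, 0, 0.008, 0.0013, 0, 0, 0, 0.008, 0.0013, 0, 0, 0, 0.02, 0.0013, 0, 0, 0, 0.035, 0.0013, 0, 0, 0, 0.04, 0.0013, 0, 0, 0, 0.04, 0.0013, 0, 0, 0, 0.04, 0.0013, 0, 0, 0, 0.04, 0.0013, 0, 0, 0]
}}

```text
clock: 33.6
position: [0.5499, -0.0225, 0.0383]
ee_rot: [0.739, 0.673, -0.0, 0.0]
ft_force: [0.2, 0.2, -0.3]
grip_width: 0.473
```

```bash
python3 st.py; python3 snap.py 7 wrist
```

```text
t 33.6 g [-0.1385  0.0013] nose gx 0.0865 z 0.0383 yaw 0.0929 F gx,gy,z -0.21 0.22 -0.3 mz [-0.06 -0.01  0.01]
{'clock': 33.6, 'position': [0.5499, -0.0225, 0.0383], 'ee_rot': [0.7392, 0.6734, -0.0, 0.0], 'ft_force': [0.2366, 0.1877, -0.3035], 'grip_width': 0.4731}
```

View pics/wrist7.png

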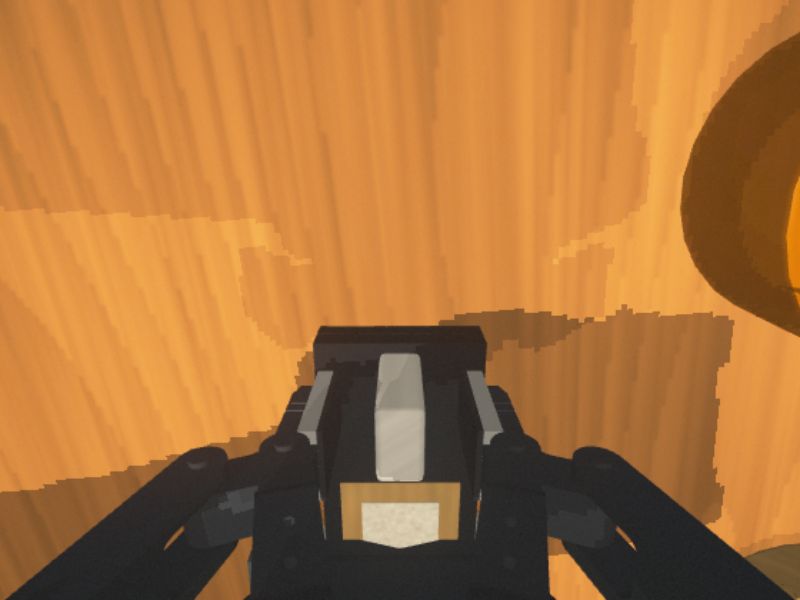

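Call:
{"name": "jog_arm", "arguments": {
  "steps": [0.04, 0, 0, -0.01, 0, 0.04, 0, 0, -0.03, 0, 0.04, 0, 0, -0.06, 0, 0.04, 0.01, 0, -0.09, 0, 0.04, 0.03, 0, -0.12, 0, 0.04, 0.05, 0, -0.15, 0, 0.04, 0.07, 0, -0.18, 0, 0.04, 0.08, 0, -0.2, 0, 0.04, 0.08, 0, -0.2, 0, 0.04, 0.08, 0, -0.2, 0]
}}

```text
clock: 34.65
position: [0.5573, 0.057, 0.2387]
ee_rot: [0.739, 0.674, 0.0, 0.0]
ft_force: [-0.1, -0.1, -0.4]
grip_width: 0.475
```

```bash
python3 st.py; python3 snap.py 8 wrist scene side
```

```text
t 34.65 g [-0.2184  0.001 ] nose gx 0.006599999999999995 z 0.2387 yaw 0.0927 F gx,gy,z 0.09 -0.13 -0.37 mz [-0.02  0.03  0.02]
{'clock': 34.65, 'position': [0.5573, 0.057, 0.2387], 'ee_rot': [0.7391, 0.6735, 0.0002, 0.0004], 'ft_force': [-0.1414, -0.0797, -0.3677], 'grip_width': 0.4747}
```

View pics/wrist8.png

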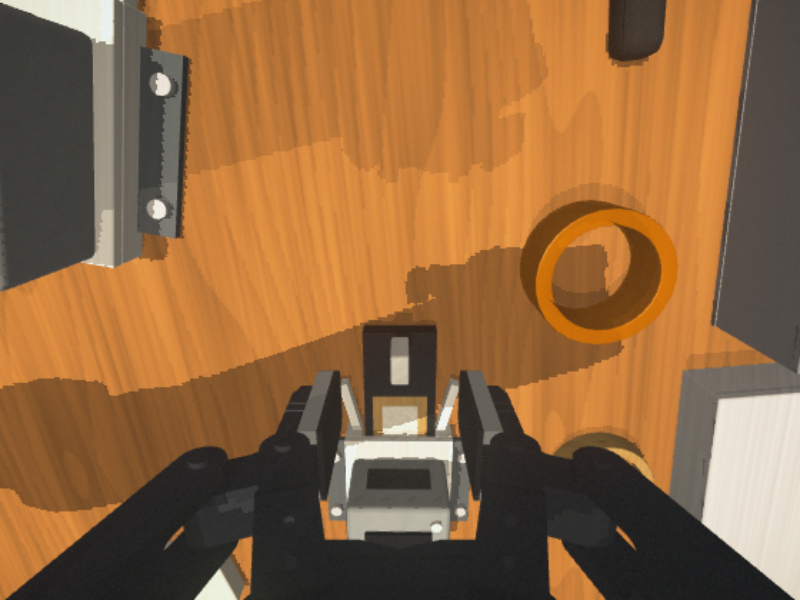

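View pics/scene8.png

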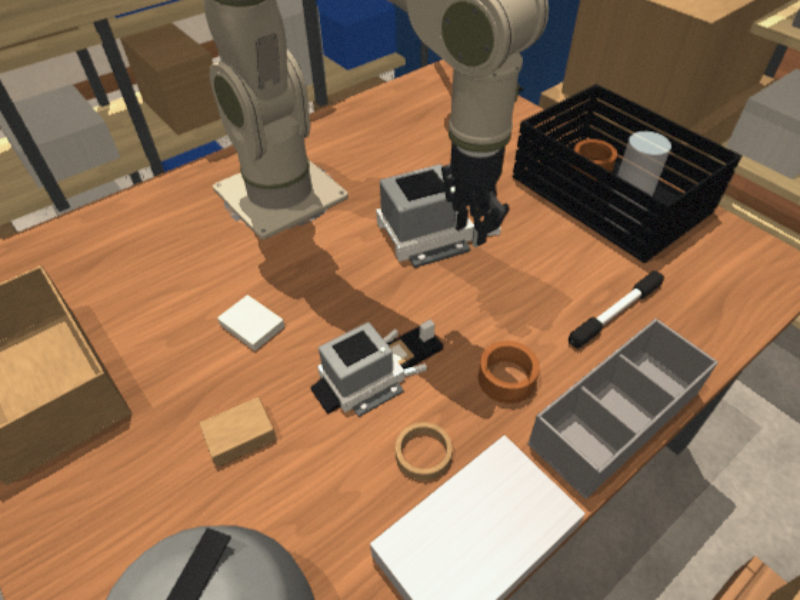

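```bash
python3 - <<'E'
from h import *
p,d,m,T=load("wrist8")
s=800/560
for n,x,y,z in[("tail l",363,327,.016),("tail r",436,326,.016),("handle top",399,338,.054),("roof l",345,437,.026),("roof r",456,437,.026)]:
    q=ray(m,T,(x+.5)/s-.5,(y+.5)/s-.5,z);print(n,q.round(4),g(q))
from workcell import manip
print(manip.hand_in())
E
```

```text
tail l [0.5216 0.0008 0.016 ] [-0.1589 -0.0291]
tail r [ 0.5797 -0.0038  0.016 ] [-0.16    0.0292]
handle top [0.5509 0.0049 0.054 ] [-0.1659 -0.0004]
roof l [ 0.496  -0.0931  0.026 ] [-0.0629 -0.0455]
roof r [ 0.5892 -0.1018  0.026 ] [-0.0633  0.0481]
the job is handed in; nothing more can be done
None
```

I slid the carrier into the smaller gantry's tunnel by its handle and pushed it in small steps until the pin stopped it. Then I eased off, let go, raised the arm clear and handed in at about 35 s of 64 s. The tool reported no verdict.

**Feel of the stop:** Sliding under the pin took about 7 N, then fell to about 4 N as the pin went into the slot. It stayed near 5.5 N over the slot's free play. At the stop it rose at roughly 7 N per mm to 10.4 N, where I stopped. The pin itself cannot be seen, so its drop is judged from these forces only. Free travel between the force drop and the stop was about 5 mm. The slot leaves only 3 mm of play, and I put the rest down to the round pin tip.

**Last camera check:**
- **Alignment:** the tail edge is centred on the lane to about 0.1 mm, and the carrier is within about 0.02 rad of straight.
- **Position:** the carrier's centre is about 39 mm before the gantry's middle by camera, or 34 mm by the tool position. Both are inside the 68 mm limit. The 5 mm between them fits my calibration and the roof edge reading about 3 mm off in that view.
- **Surroundings:** by eye, nothing else on the bench has moved, and the robot touches nothing.

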